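Park the U-tube in the hooks of the drain stand

ROBOT

A 7-joint arm with a two-finger parallel gripper is mounted at the origin on a cart in front of the work surface, level with it; the furniture and walls round the work are solid. World frame = base frame: x ahead of the robot, y to its left, z up, the work surface at z = 0. Lengths are in m, angles in rad, forces in N, time in s.
With the tool pointing down it reaches from about 0.425 to 0.925 m from the base axis. Payload 6.8 kg.
Tool frame: the origin (TCP) lies at the very end of the fingers, on their centre line; the grasp point (between the pads) lies 19 mm behind it (r.tcp_to_grasp is the distance from the TCP to the grasp point, in m); z points along the fingers, y is the line along which they close (so a half turn about z gives the same grasp; the last joint's range is limited). The gripper opens to 85 mm and grips with 20 to 120 N. Pads are 22 mm wide; open, the fingers measure 114 mm over their backs; the gripper's body (76 mm by 85 mm) begins 54 mm behind the grasp point. The pads swing forward as they close: fully open they stand 13 mm farther back than shut.
Start: joints at [1.235, 0.477, 0.022, 1.555, -0.011, 1.109, -0.083], TCP at [0.152, -0.658, 0.231] pointing down, gripper open.
Joint ranges: [-2.96, 2.96], [-0.34, 2.1], [-1.41, 1.46], [0.24, 2.44], [-1.37, 4.51], [0.17, 1.92], [-2.96, 2.96]. Speed limits (rad/s): [2.39, 2.39, 3.14, 3.14, 3.14, 3.14, 3.14].

INTERFACE

Orientations are given as a rotation vector (axis times angle).
In Python, from bench import r gives the robot as it stands.
- The arm moves only by the tool step_arm, never from a script. Its argument "moves" is a list of rows, each a list of 7 numbers: the shift along the tool's x, y, z in mm, then the turn, a rotation vector about the tool's x, y, z in rad, then the finger opening in mm, from 0 to 85.4. A call has 1 to 8 rows; each row is the pose to reach, as a shift and turn from the pose commanded when the call began, along the tool's axes at that moment; what a row does not reach only later rows make up. A row lasts 1/10 s, in which the tool goes at most 50 mm and 8.59 degrees, less where a joint would pass 70% of its speed; a pose out of reach is approached as far as the arm can. A call with a gripper value outside its range is refused whole. The fingers move at their own pace and stop on an object; "grip_force" is the grip in N (left out, the last holds). Time passes only in rows, so rows that repeat a pose let the fingers close. It gives the time, the measured TCP pose, the force, the opening and the grip force at its end, in the units of the state.
- r.get_obs(): the state, without advancing time (a new reading comes with each control period).
- r.grab_frame(name): name is "side" or "top" or "wrist"; returns a dict with "image" (384x512x3 uint8, red, green, blue), "depth" (384x512 float32, m along the optical axis (not along the pixel's ray), 0 where there is no reading), "mtx" (3x3 intrinsics, pixels), "rvec" (rotation vector, rad) and "tvec" (3), from world to camera coordinates, as OpenCV has them. Camera axes: x right, y down, z forward; pixel columns grow to the right and rows downward; lengths in m; the calibration is good to about 2 mm. A picture is of the moment at which its call begins.
- r.hand_in(): hands the job in; it is judged then, once.
The state is a dict: "clock": time; "joints": joint angles; "qvel": joint speeds; "tau": joint torques, N m; "tcp_pos": TCP position; "orientation": TCP orientation; "contact_force": force on the tool from outside, world axes, zero at the start; "moment": the same for the moment, N m; "grip_width": finger opening in m; "gripper_force": force on a finger pad.
Only numpy, scipy, OpenCV 4.12 (cv2) and the standard library are available. Lean on these libraries where they do the work, as an engineer would, in place of code of your own. Each camera call takes 0.05 s, during which the arm holds its last target. There are 200 camera calls.

TASK

Put the washed steel U-tube up to drain: pick it up, turn it, lay it on the sloping board of the drain stand above the hooks and slide it down the slope until both of its side arms are fully home under the two overhanging hooks, with the round bend pointing down the slope and lying on the cross rib. Let go of it there, and leave the beaker, the pot, the tape roll and the eraser where they are.

Things in the scene. Friction and masses are not known exactly. Their poses are not given: they have to be found in the camera images.
- tube_center (a point): Middle of the loose steel U-tube, half-way up its thickness, in the gap between its two straight legs. It lies flat at the start. Axes: x along the legs from the round bend to the arms, y left across the legs, z normal to the flat tube (up at the start). Round tube 12 mm thick, 122 x 132 mm overall, about 110 g. Grasp a leg at x = -7 mm, fingers closing along y.
- tube: The U-tube; origin on its underside 6 mm below tube_center, same axes. Leg centre lines at y = +28 and -28 mm, straight from x = -27 to +47 mm (44 mm gap, 68 mm over both). The bend is a half circle of 28 mm radius. At x = +55 mm a side arm runs straight outward from each leg to y = +66 and -66 mm.
- side_left (a point): Point on the centre line of the U-tube's arm at its +y side, 47 mm from the tube's middle plane (x = 55, y = 47 mm from tube_center). Axes as tube_center.
- side_right (a point): The same on the arm at the -y side (x = 55, y = -47 mm from tube_center).
- bend (a point): Middle of the bend's centre line, the other end of the U-tube (x = -55, y = 0 mm from tube_center).
- board: White board of the fixed drain stand, 170 x 150 mm, sloping 38 degrees, low edge nearer the robot. Axes: x straight up the slope, y left across it, z out of the face. Origin on the face midway between the hooks, 92 mm above the worktop. Face from x = +45 to -125 mm, rim 12 mm high at the low edge. Tube fully home: its axes parallel to the board's, arms at x = 0, centre line 14 mm above the face.
- home_left (a point): Where an arm's centre line lies when home in the left hook (board x 0, y 47, z 14 mm; board's axes). Lug 12 mm wide: rubber ledge 8 mm high from board x = +47 to -17; stop face at x = -6; on it a lip overhanging from x = -17 to +8, underside 25 and top 33 mm above the face. So the pocket is entered only from up the slope, through a mouth 17 mm high. Either arm may go in either hook.
- home_right (a point): The same in the right hook (board x 0, y -47, z 14 mm).
- rib_top (a point): Middle of the top of the rubber cross rib that carries the legs: 8 mm high, 12 mm wide, 100 mm long across the board at board x = -72 mm; board's axes. Rib and ledges are grippy: a tube laid on them stays put and does not slide down by itself; pushing it along takes under 3 N.
- beaker: Clear beaker, 54 mm across, 70 mm high, standing loose right of the drain stand; origin under its centre. Leave alone.
- jar: Plastic sample pot with white cap, 53 mm across, 61 mm high, loose, beyond the U-tube; origin under its centre. Leave alone.
- tape: Roll of tape lying flat, 100 mm across, 25 mm high, loose, on the worktop's left; origin under its centre. Leave alone.
- rubber: Beige eraser, 18 x 42 x 11 mm, loose, left of the U-tube; origin under its centre. Leave alone.
Things that resemble listed ones, but are neither listed nor needed, are in the scene too. There is more than one size of the part that bears board; the job needs the larger.

How it is judged:
By the outcome, as a careful person would: the job done as asked, in the order asked, and still so for the second after the job is handed in, with the robot touching nothing.
It also fails if it takes over 35 s, if anything falls off the work surface, if the arm or the gripper's body presses on something with over 40 N, if the wrist force passes 120 N, or if a joint passes its speed limit or range.

## Working session

There is one attempt and no reset: what is moved stays moved. The work goes in short steps, Python scripts to look and compute and a tool call to move; the robot and the scene stay as the last step left them, time stands still between calls to the robot, and variables do not carry over. Pictures are saved under pics/ and viewed, at most 10 in all, crops included, and the job is handed in when it is done.

Besides the shell and the picture viewer there is one more tool, called after "Emit:" by a JSON object that holds its "op" and its "data". step_arm: Moves the arm, as the interface text tells. Its arguments: {"type":"object","properties":{"moves":{"type":"array","items":{"type":"array","items":{"type":"number"}}},"grip_force":{"type":"number"}},"required":["moves"]}

```bash
mkdir -p pics; ls; cat > h.py <<'E'
import numpy as np,cv2,pickle
from scipy.spatial.transform import Rotation as R
def grab(n,tag):
    from bench import r
    f=r.grab_frame(n); pickle.dump(f,open(f'{tag}.pkl','wb')); cv2.imwrite(f'pics/{tag}.png',f['image'][:,:,::-1]); return f
def load(tag): return pickle.load(open(f'{tag}.pkl','rb'))
def ray(f,u,v):
    M=cv2.Rodrigues(np.array(f['rvec'],float))[0]; t=np.array(f['tvec'],float).ravel()
    d=M.T@np.linalg.inv(f['mtx'])@np.array([u,v,1.]); return -M.T@t,d
def onz(f,u,v,z):
    o,d=ray(f,u,v); return o+d*(z-o[2])/d[2]
def dpt(f,u,v):
    o,d=ray(f,u,v); return o+d*f['depth'][int(v),int(u)]
def cloud(f):
    M=cv2.Rodrigues(np.array(f['rvec'],float))[0]; t=np.array(f['tvec'],float).ravel()
    vv,uu=np.mgrid[:384,:512]; p=np.stack([uu,vv,np.ones_like(uu)],-1)@np.linalg.inv(f['mtx']).T*f['depth'][...,None]
    return (p-t)@M
def proj(f,P): return cv2.projectPoints(np.array(P,float).reshape(-1,3),np.array(f['rvec'],float),np.array(f['tvec'],float),f['mtx'],None)[0].reshape(-1,2)
E
python3 - <<'E'
from h import *
a=grab('top','t0')['image'];b=grab('side','s0')['image']
from bench import r
print(r.get_obs())
cv2.imwrite('pics/ts.png',np.vstack([a,b])[:,:,::-1][:768])
E
```

```text
pics
{'clock': 0.1, 'joints': array([ 1.23489182,  0.47774214,  0.0223389 ,  1.55629342, -0.01154237,
        1.10930856, -0.08313274]), 'qvel': array([ 0.0006397 , -0.00180315, -0.00028901, -0.0034241 , -0.00058322,
       -0.00107934,  0.00051595]), 'tau': array([ 5.63820897e-03, -5.97751880e+01,  1.61376569e+00, -2.81950736e+01,
        1.28216986e-02,  5.02099443e-03,  5.36626487e-06]), 'tcp_pos': array([ 0.15233261, -0.65706396,  0.23043127]), 'orientation': array([-3.11964801e+00, -3.56835902e-01,  4.12136049e-04]), 'contact_force': array([-0.17008675,  0.52864822,  0.99057135]), 'moment': array([-0.00692224,  0.0237572 , -0.00195158]), 'gripper_force': 0.0, 'grip_width': 0.08554819505691451}
```

View pics/t0.png

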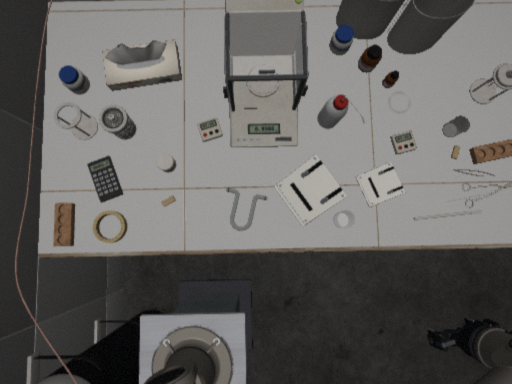

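View pics/s0.png

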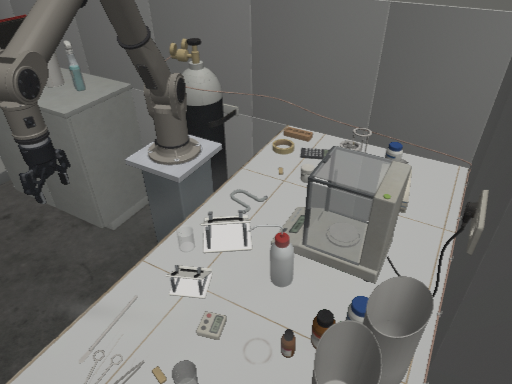

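Top view: the U-tube is at about (245,208), with its bend at the bottom and its arms at the top. The larger drain stand is at (310,190) and a smaller one at (380,185). The beaker is at (344,219), the pot at (166,162) and the eraser at (169,200). The only lookalike that matters is the small stand at (380,185), and I choose the larger one. I'll check it in a crop.

```bash
python3 - <<'E'
from h import *
f=load('t0');im=f['image']
c=cv2.resize(im[140:250,210:410],None,fx=4,fy=4,interpolation=cv2.INTER_CUBIC);cv2.imwrite('pics/c0.png',c[:,:,::-1])
for n,u,v,z in [('tube bend',240,229,.006),('armL',229,189,.006),('armR',266,197,.006),('pot',166,162,.06),('erasr',169,200,.01),('beaker',344,219,.07)]: print(n,onz(f,u,v,z).round(3))
P=cloud(f)
# board: fit plane white pixels
m=np.zeros((384,512),bool); m[155:225,274:346]=1
w=(im.min(2)>170)&m&(P[...,2]>.015)&(P[...,2]<.14)
p=P[w]; print(len(p),p[:,2].min(),p[:,2].max())
for it in range(4):
    c=np.median(p,0) if it==0 else p.mean(0); n=np.linalg.svd(p-p.mean(0),full_matrices=False)[2][2]; n*=np.sign(n[2])
    d=abs((p-p.mean(0))@n); p=p[d<max(.003,np.percentile(d,85))] if it<3 else p
print('n',n,'slope',np.degrees(np.arccos(n[2])),'c',p.mean(0),len(p),'az',np.degrees(np.arctan2(-n[1],-n[0])))
print('cam',ray(f,0,0)[0])
E
```

```text
tube bend [ 0.403 -0.152  0.006]
armL [ 0.528 -0.119  0.006]
armR [ 0.5   -0.234  0.006]
pot [0.607 0.066 0.06 ]
erasr [0.497 0.067 0.01 ]
beaker [ 0.424 -0.459  0.07 ]
13 0.024122731736136677 0.11848423179598101
n [-0.32393828  0.45368134  0.83020312] slope 33.88039056544706 c [ 0.5056133  -0.35204229  0.0669731 ] 13 az -54.472343332030775
cam [ 0.37925262 -0.18357726  1.24281088]
```

View pics/c0.png

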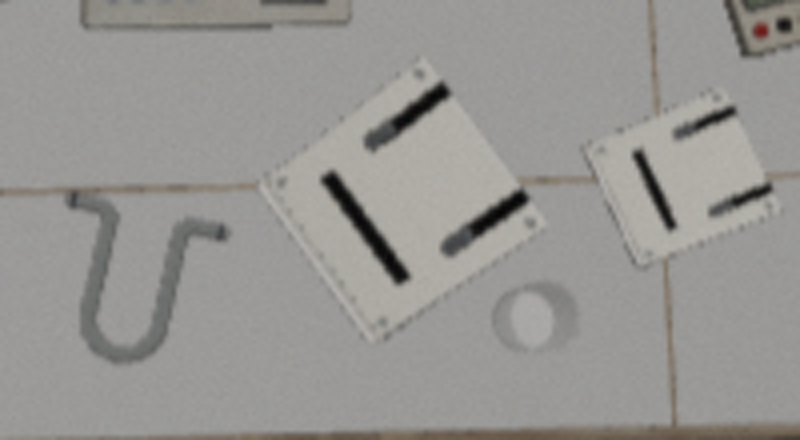

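Crop: the large stand has its rib at crop (365,228) and its lips at (375,140) and (455,243), with the up-slope direction to the upper right. The tube's arm ends are at (72,199) and (225,233), and the outside of its bend is at (123,362).

```bash
cat >> h.py <<'E'
S,C=np.sin(np.radians(38)),np.cos(np.radians(38))
def fit_board(f,L):
    # L: list of (u,v,xb,yb,zb) mm ; rays onto known heights, then rigid 2D fit
    A=np.array([onz(f,u,v,.092+(x*S+z*C)/1e3)[:2] for u,v,x,y,z in L]); B=np.array([[x*C-z*S,y] for u,v,x,y,z in L])/1e3
    a=A-A.mean(0);b=B-B.mean(0); th=np.arctan2((b[:,0]*a[:,1]-b[:,1]*a[:,0]).sum(),(a*b).sum())
    Rm=np.array([[np.cos(th),-np.sin(th)],[np.sin(th),np.cos(th)]]); t=A.mean(0)-Rm@B.mean(0)
    return np.r_[t,.092],th,(A-(B@Rm.T+t))*1e3
def boardR(th): return (R.from_euler('z',th)*R.from_euler('y',-38,degrees=True)).as_matrix()
E
python3 - <<'E'
from h import *
f=load('t0')
k=lambda u,v:(210+(u+.5)/4-.5,140+(v+.5)/4-.5)
L=[(*k(329,177),-72,50,8),(*k(402,277),-72,-50,8),(*k(445,91),47,47,8),(*k(522,197),47,-47,8),(*k(372,142),-17,47,33),(*k(449,248),-17,-47,33)]
o,th,res=fit_board(f,L);print(o,np.degrees(th));print(res.round(1))
a=onz(f,*k(72,199),.006);b=onz(f,*k(225,233),.006);e=onz(f,*k(123,362),.006)
print(a,b,e,np.linalg.norm(a-b))
d=a-b;az=np.arctan2(-d[0],d[1]);m=(a+b)/2;x=np.array([np.cos(az),np.sin(az),0]);print('az',np.degrees(az),np.degrees(np.arctan2(*(m-e)[[1,0]])),np.linalg.norm(m-e))
c=m-.055*x;print('center',c, (m-e)@x)
y=np.array([-x[1],x[0],0])
from bench import r
s=r.get_obs();T=R.from_rotvec(s['orientation']).as_matrix();print(T.round(3))
for sgn in(1,-1):
  g=c-.007*x+sgn*.028*y;print('leg',sgn,g, 'tool shift',((g+[0,0,.15]-s['tcp_pos'])@T*1e3).round(0))
E
```

```text
[ 0.52947828 -0.38869931  0.092     ] -56.28690080097989
[[-3.3 -1.5]
 [ 3.5  2.1]
 [-2.5  1.7]
 [-1.2  2.8]
 [ 1.5 -2.6]
 [ 2.  -2.6]]
[ 0.52662673 -0.11512002  0.006     ] [ 0.49749378 -0.23385235  0.006     ] [ 0.39920855 -0.15266256  0.006     ] 0.12225422786009402
az -13.786115392257605 -10.944939589300363 0.11494249868866495
center [ 0.45864469 -0.16137979  0.006     ] 0.11480120830853463
[[ 0.974  0.226 -0.   ]
 [ 0.226 -0.974  0.002]
 [-0.    -0.002 -1.   ]]
leg 1 [ 0.45851869 -0.13251833  0.006     ] tool shift [ 417. -442.   75.]
leg -1 [ 0.445174   -0.18690508  0.006     ] tool shift [ 391. -392.   75.]
```

Emit:
{"op": "step_arm", "data": {"moves": [[417,-442,0,0,0,0.47,85],[417,-442,0,0,0,0.47,85],[417,-442,0,0,0,0.47,85],[417,-442,0,0,0,0.47,85],[417,-442,0,0,0,0.47,85],[417,-442,0,0,0,0.47,85],[417,-442,0,0,0,0.47,85],[417,-442,0,0,0,0.47,85]], "grip_force": 60}}

```text
clock: 0.9
tcp_pos: [0.3546, -0.3102, 0.2312]
orientation: [3.118, -0.38, -0.0]
contact_force: [1.0, -1.2, -0.4]
grip_width: 0.0847
gripper_force: 0.0
```

Emit:
{"op": "step_arm", "data": {"moves": [[58,-198,40,0,0,0,85],[58,-198,40,0,0,0,85],[58,-198,40,0,0,0,85],[58,-198,40,0,0,0,85],[58,-198,40,0,0,0,85],[58,-198,40,0,0,0,85],[58,-198,40,0,0,0,85]]}}

```text
clock: 1.6
tcp_pos: [0.4572, -0.1351, 0.1911]
orientation: [3.118, -0.381, -0.001]
contact_force: [0.2, -0.3, 0.7]
grip_width: 0.0851
gripper_force: 0.0
```

```bash
python3 - <<'E'
from h import *
f=grab('wrist','w1')
from bench import r
s=r.get_obs();print(s['tcp_pos'],s['orientation'],s['joints'].round(2)); print(ray(f,0,0)[0],cv2.Rodrigues(f['rvec'])[0].round(2))
E
```

```text
[ 0.4570511  -0.13568466  0.1912894 ] [ 3.11732231e+00 -3.83336356e-01 -8.95621336e-04] [ 0.37  0.21 -0.24  2.04  0.07  0.89 -1.72]
[ 0.5265565  -0.15259692  0.3343651 ] [[-0.24 -0.97  0.  ]
 [-0.93  0.23  0.28]
 [-0.27  0.07 -0.96]]
```

View pics/w1.png

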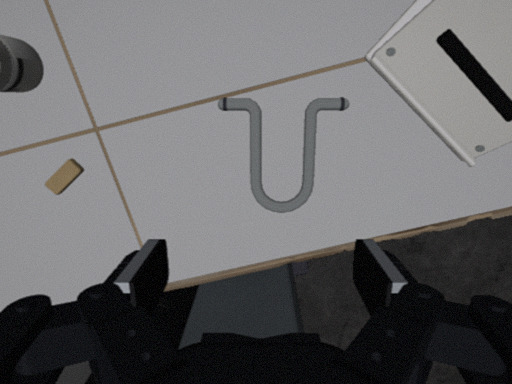

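The wrist view shows the tube at full size: arm ends at about (219,104) and (349,103), the bend's outer edge at (283,212), and legs at about u=256 and u=309. The eraser, the pot and the stand's low corner are also in view.

```bash
python3 - <<'E'
from h import *
f=load('w1');g=cv2.cvtColor(f['image'],cv2.COLOR_RGB2GRAY)
m=np.zeros_like(g);sub=cv2.medianBlur(g,3)[88:220,205:360];m[88:220,205:360]=(sub<cv2.threshold(sub,0,255,cv2.THRESH_OTSU)[0])
n,l,st,ce=cv2.connectedComponentsWithStats(m);i=1+st[1:,4].argmax();m=l==i;print(st[i])
pts={}
for v in(130,145,160,175):
    u=np.where(m[v])[0];a=u[u<282];b=u[u>282];print(v,a.min(),a.max(),b.min(),b.max())
    pts[v]=[onz(f,q,v,.006) for q in((a.min()+a.max())/2,(b.min()+b.max())/2)]
A=np.array([pts[v] for v in pts])
d=A[0].mean(0)-A[-1].mean(0);az=np.arctan2(d[1],d[0]);print('az',np.degrees(az),'sep',np.linalg.norm(A[:,0]-A[:,1],axis=1))
x=np.array([np.cos(az),np.sin(az),0]);y=np.array([-x[1],x[0],0])
vs=np.where(m[:,275:292].any(1))[0].max();bend=onz(f,283,vs,.006)
us=np.where(m[104])[0];tl,tr=onz(f,us.min(),104,.006),onz(f,us.max(),104,.006)
print('len check',((tl+tr)/2-bend)@x,'span',np.linalg.norm(tl-tr))
ax=((tl+tr)/2@x-.055 + bend@x+.061)/2
c=ax*x+(A.mean((0,1))@y)*y
gp=c-.007*x+.028*y+[0,0,.006];print('c',c,'grasp',gp)
from bench import r
s=r.get_obs();T=R.from_rotvec(s['orientation']).as_matrix()
print('toolx az',np.degrees(np.arctan2(T[1,0],T[0,0])),'shift to TCP z=3mm',((np.r_[gp[:2],.003]-s['tcp_pos'])@T*1e3).round(1))
E
```

```text
[ 205   88  145  125 3901]
130 250 261 304 315
145 250 261 304 315
160 250 261 303 314
175 250 261 302 313
az -14.16228987456128 sep [0.05572479 0.05646595 0.05616718 0.05586025]
len check 0.11606318798261646 span 0.13217766929198527
c [ 0.46029298 -0.16005943  0.        ] grasp [ 0.46035647 -0.13119776  0.006     ]
toolx az -14.020917307947677 shift to TCP z=3mm [  2.2  -5.3 188.3]
```

Emit:
{"op": "step_arm", "data": {"moves": [[2,-5,50,0,0,0,38],[2,-5,100,0,0,0,38],[2,-5,140,0,0,0,38],[2,-5,165,0,0,0,38],[2,-5,180,0,0,0,38],[2,-5,187,0,0,0,38],[2,-5,187,0,0,0,38]]}}

```text
clock: 2.35
tcp_pos: [0.4603, -0.1309, 0.004]
orientation: [3.118, -0.383, -0.002]
contact_force: [0.7, -0.3, -0.1]
grip_width: 0.038
gripper_force: 0.0
```

Emit:
{"op": "step_arm", "data": {"moves": [[0,0,0,0,0,0,6],[0,0,0,0,0,0,6],[0,0,0,0,0,0,6],[0,0,0,0,0,0,6],[0,0,0,0,0,0,6],[0,0,0,0,0,0,6]]}}

```text
clock: 2.95
tcp_pos: [0.4618, -0.1302, 0.0056]
orientation: [3.118, -0.38, 0.003]
contact_force: [-1.3, -0.4, 4.9]
grip_width: 0.0089
gripper_force: 58.7
```

Emit:
{"op": "step_arm", "data": {"moves": [[0,0,0,0,0,0,26],[0,0,0,0,0,0,26],[0,0,2,0,0,0,26],[0,0,4,0,0,0,26],[0,0,4,0,0,0,26]]}}

```text
clock: 3.45
tcp_pos: [0.4609, -0.1295, 0.0]
orientation: [-3.119, 0.379, 0.001]
contact_force: [-0.3, -0.0, -0.4]
grip_width: 0.0265
gripper_force: 0.0
```

```bash
python3 - <<'E'
from h import *
f=grab('wrist','w2')
cv2.imwrite('pics/w2c.png',cv2.resize(f['image'][80:340,120:420],None,fx=2,fy=2)[:,:,::-1])
from bench import r
s=r.get_obs();print(s['tcp_pos'],s['contact_force'],s['grip_width'])
E
```

```text
[ 4.60916868e-01 -1.29459338e-01  7.69482969e-05] [-0.46991332 -0.8259989   0.40158248] 0.025818603821420146
```

View pics/w2c.png

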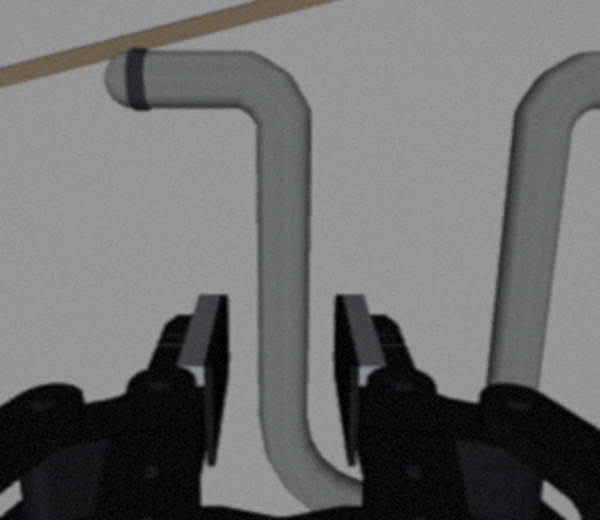

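The leg sits centred between the pads, and there is no table contact at TCP z=0. I'll close again.

Emit:
{"op": "step_arm", "data": {"moves": [[0,0,0,0,0,0,8],[0,0,0,0,0,0,8],[0,0,0,0,0,0,8],[0,0,0,0,0,0,8]]}}

```text
clock: 3.9
tcp_pos: [0.4613, -0.1296, 0.0006]
orientation: [3.119, -0.38, 0.001]
contact_force: [-1.4, 0.7, 5.6]
grip_width: 0.0092
gripper_force: 59.1
```

Emit:
{"op": "step_arm", "data": {"moves": [[0,0,-10,0,0,0,6],[0,0,-30,0,0,0,6],[0,0,-60,0,0,0,6],[0,0,-100,0,0,0,6],[0,0,-140,0,0,0,6],[0,0,-180,0,0,0,6],[0,0,-180,0,0,0,6]]}}

```text
clock: 4.6
tcp_pos: [0.4642, -0.1301, 0.1858]
orientation: [3.117, -0.38, 0.015]
contact_force: [0.9, -0.5, -1.0]
grip_width: 0.0091
gripper_force: 58.8
```

```bash
python3 - <<'E'
from h import *
f=grab('wrist','w3');s0=grab('side','s3')
a=f['image'];b=s0['image'][60:260,130:330]
cv2.imwrite('pics/w3c.png',np.hstack([cv2.resize(a,(480,360)),cv2.resize(b,(300,360))])[:,:,::-1])
from bench import r
s=r.get_obs();print(s['tcp_pos'],s['orientation'],s['contact_force'],s['moment'],s['grip_width'],s['gripper_force'])
E
```

```text
[ 0.46121009 -0.12967087  0.18121154] [ 3.11813203e+00 -3.79787696e-01  3.09889894e-03] [ 0.21153604 -0.29586667 -1.66154351] [ 0.02923653  0.03255437 -0.05549273] 0.009373409512338204 58.803216218948364
```

View pics/w3c.png

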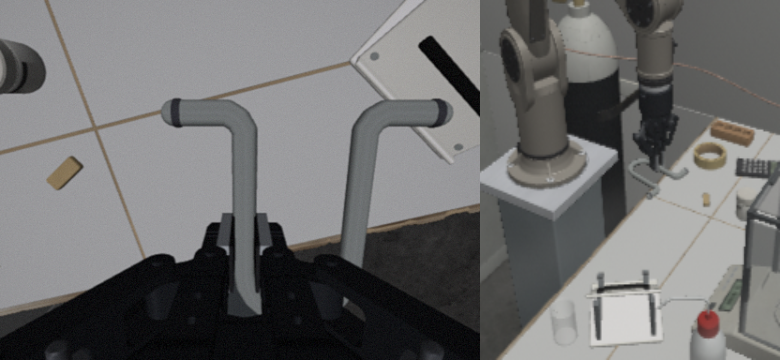

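The tube is held level by its left leg, with both arms in view at about (170,112) and (445,112) in the crop. Next I measure its pose in the hand.

```bash
python3 - <<'E'
from h import *
f=load('w3');P=cloud(f)
from bench import r
s=r.get_obs();T=R.from_rotvec(s['orientation']).as_matrix();t=s['tcp_pos']
m=(P[...,2]>.12)&(P[...,2]<.23); m[250:]=0
Q=(P-t)@T*1e3   # tool frame mm
g=m&(abs(Q[...,2])<40)
def show(n,u0,u1,v0,v1):
    w=g[v0:v1,u0:u1];q=Q[v0:v1,u0:u1][w]; print(n,len(q),np.median(q,0).round(1) if len(q) else '', q.min(0).round(1) if len(q) else '',q.max(0).round(1) if len(q) else '')
k=512/480
show('armL',int(175*k),int(220*k),90,150);show('armR',int(395*k),int(435*k),90,150)
show('legL',int(225*k),int(270*k),160,215);show('legR',int(330*k),int(395*k),170,280)
show('all',0,512,60,250)
E
```

```text
armL 1402 [ 65.2 -21.  -16.1] [ 58.4 -32.1 -18.8] [ 71.1 -11.1 -10.5]
armR 1246 [ 65.1  75.3 -16. ] [ 57.8  65.3 -18.4] [70.9 87.8 -9.5]
legL 1442 [ 36.4   0.3 -15.9] [ 22.2  -5.7 -18.5] [ 48.7   6.2 -10.5]
legR 2229 [ 26.   53.9 -15.7] [  3.2  49.7 -18.4] [44.5 62.  -8. ]
all 12476 [ 52.    8.7 -16. ] [  3.2 -37.3 -33.6] [71.1 93.  -8. ]
```

```bash
python3 - <<'E'
from h import *
for t in('w1','w2','w3'):
    f=load(t);P=cloud(f);print(t,[np.median(P[v-5:v+5,u-5:u+5].reshape(-1,3),0).round(4) for u,v in((150,60),(300,60),(330,150) if t=='w2' else (120,200))])
f=load('w2');P=cloud(f);print('tube top z in w2',[P[v-2:v+3,u-2:u+3,2].mean().round(4) for u,v in((195+0,120),(262,160),(262,190),(390,170))])
f=load('w3');P=cloud(f)
m=(P[...,2]>.12)&(P[...,2]<.23);print(np.percentile(P[...,2][m][:],[5,50,95]))
for v in(120,130):
    print(P[v-10:v+10,215,2].max(),P[v-10:v+10,440,2].max())
print(f['tvec'],f['rvec'])
E
```

```text
w1 [array([ 5.867e-01, -5.530e-02,  3.000e-04]), array([ 5.510e-01, -1.989e-01,  2.000e-04]), array([4.569e-01, 2.650e-02, 2.000e-04])]
w2 [array([ 5.561e-01, -1.050e-01,  3.000e-04]), array([ 5.408e-01, -1.667e-01,  3.000e-04]), array([ 5.001e-01, -1.721e-01,  5.000e-04])]
w3 [array([ 5.95e-01, -5.16e-02,  4.00e-04]), array([ 5.598e-01, -1.936e-01,  2.000e-04]), array([4.672e-01, 2.830e-02, 2.000e-04])]
tube top z in w2 [np.float64(0.0124), np.float64(0.0126), np.float64(0.0127), np.float64(0.0178)]
[0.19376261 0.197417   0.22330838]
0.19923292932879116 0.3297580173720788
0.19920289565355423 0.19881724412533314
[-0.01457478  0.44322474  0.46570859] [-1.82186652  2.32986978  0.31836907]
```

```bash
cat >> h.py <<'E'
CT=np.array([7.5,28,-6.5])/1e3
def goto(o,th,arm_x,lift,yoff=0):
    """tool-axis shift/turn putting tube arms at board x=arm_x, tube centre at z=14+lift (mm)"""
    from bench import r
    s=r.get_obs();T=R.from_rotvec(s['orientation']).as_matrix();B=boardR(th)
    Tt=B@np.diag([1.,-1,-1]); c=o+B@(np.array([arm_x-55,yoff,14+lift])/1e3); p=c-Tt@CT
    print('tcp',s['tcp_pos'].round(4),'target',p.round(4),'shift',((p-s['tcp_pos'])@T*1e3).round(1),'turn',R.from_matrix(T.T@Tt).as_rotvec().round(3))
E
python3 - <<'E'
from h import *
o=np.array([.5295,-.3887,.092]);th=np.radians(-56.3)
goto(o,th,25,110);goto(o,th,25,80)
E
```

```text
tcp [ 0.4612 -0.1297  0.1812] target [ 0.4963 -0.2884  0.1615] shift [ 72.1 145.7  19.9] turn [-0.246  0.63   0.712]
tcp [ 0.4612 -0.1297  0.1812] target [ 0.5065 -0.3038  0.1379] shift [ 85.7 158.1  43.5] turn [-0.246  0.63   0.712]
```

Emit:
{"op": "step_arm", "data": {"moves": [[10,20,0,-0.03,0.08,0.09,6],[20,40,0,-0.06,0.16,0.18,6],[30,60,5,-0.09,0.24,0.27,6],[40,80,10,-0.125,0.32,0.36,6],[50,100,15,-0.155,0.4,0.45,6],[60,120,20,-0.185,0.48,0.54,6],[66,135,20,-0.22,0.56,0.63,6],[72,146,20,-0.246,0.63,0.712,6]]}}

```text
clock: 5.5
tcp_pos: [0.4875, -0.271, 0.1464]
orientation: [2.577, -1.141, 0.64]
contact_force: [0.1, -0.8, -2.2]
grip_width: 0.0089
gripper_force: 58.8
```

Emit:
{"op": "step_arm", "data": {"moves": [[0,0,0,0,0,0,6],[0,0,0,0,0,0,6],[0,0,0,0,0,0,6]]}}

```text
clock: 5.8
tcp_pos: [0.4898, -0.2697, 0.1478]
orientation: [2.582, -1.137, 0.643]
contact_force: [1.0, -0.6, -0.2]
grip_width: 0.0091
gripper_force: 58.8
```

```bash
python3 - <<'E'
from h import *
f=grab('wrist','w4')
cv2.imwrite('pics/w4b.png',cv2.resize(f['image'],(800,600),interpolation=cv2.INTER_CUBIC)[:,:,::-1])
from bench import r
s=r.get_obs();print(s['tcp_pos'],s['orientation'],s['joints'].round(2),s['contact_force'])
o=np.array([.5295,-.3887,.092]);th=np.radians(-56.3);goto(o,th,25,110)
E
```

```text
[ 0.48966386 -0.27025943  0.14804813] [ 2.58070817 -1.13837935  0.64339748] [-0.2   0.26  0.46  2.28  0.76  0.31 -2.87] [ 0.01066115 -0.03809117 -0.9826391 ]
tcp [ 0.4897 -0.2703  0.148 ] target [ 0.4963 -0.2884  0.1615] shift [22.   7.8 -2.7] turn [-0.038  0.15   0.142]
```

View pics/w4b.png

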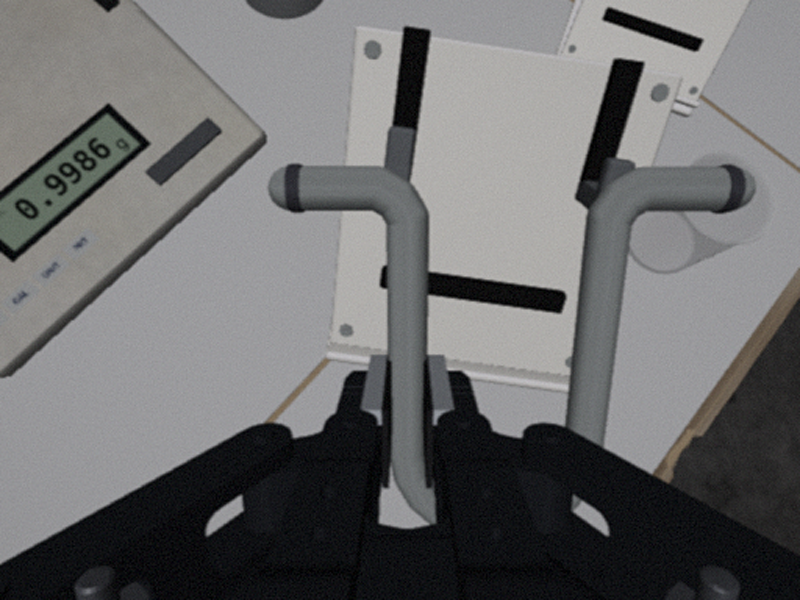

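Wrist view at 800x600: left ledge top end (417,28), right ledge top end (628,61), rib ends (384,277) and (563,301), board top corners (357,27) and (682,78). Joint 7 is near its limit at -2.87, so I'll fit the board and then see whether the pose can be reached.

```bash
python3 - <<'E'
from h import *
f=load('w4');k=lambda u,v:((u+.5)*.64-.5,(v+.5)*.64-.5)
L=[(*k(384,277),-72,50,8),(*k(564,301),-72,-50,8),(*k(417,28),47,47,8),(*k(628,61),47,-47,8),(*k(357,27),45,75,0),(*k(682,78),45,-75,0)]
o,th,res=fit_board(f,L);print(o,np.degrees(th));print(res.round(1))
# plane check by depth on white face
P=cloud(f);uv=[k(500,150),k(480,230),k(380,60),k(500,60),k(355,250),k(560,120),k(520,200)]
B=boardR(th)
for u,v in uv:
    p=np.median(P[int(v)-2:int(v)+3,int(u)-2:int(u)+3].reshape(-1,3),0);print(((p-o)@B*1e3).round(1))
goto(o,th,25,110)
E
```

```text
[ 0.53013312 -0.38639739  0.092     ] -55.79870881925883
[[-0.9 -2.4]
 [ 1.8 -1.3]
 [-0.  -0.1]
 [ 0.8  1.5]
 [-1.4 -0.1]
 [-0.3  2.4]]
[1.3 0.7 0.5]
[-39.7   1.5   0.5]
[32.6 61.9  0.6]
[39.9  8.7  0.3]
[-59.8  65.4   0.1]
[ 18.9 -24.7   0.5]
[-20.9 -14.4   0.8]
tcp [ 0.4897 -0.2703  0.148 ] target [ 0.496  -0.2864  0.1615] shift [20.6  6.6 -3.5] turn [-0.033  0.15   0.135]
```

Emit:
{"op": "step_arm", "data": {"moves": [[7,2,-6,-0.01,0.05,0.045,6],[14,4,-6,-0.02,0.1,0.09,6],[21,7,-4,-0.033,0.15,0.135,6],[21,7,-4,-0.033,0.15,0.135,6],[21,7,-4,-0.033,0.15,0.135,6]]}}

```text
clock: 6.35
tcp_pos: [0.4999, -0.2841, 0.1736]
orientation: [2.404, -1.272, 0.795]
contact_force: [0.6, -0.2, -1.8]
grip_width: 0.0092
gripper_force: 59.0
```

```bash
python3 - <<'E'
from h import *
from bench import r
s=r.get_obs();print(s['joints'].round(3),s['contact_force'])
o=np.array([.5301,-.3864,.0923]);th=np.radians(-55.8);goto(o,th,25,110);goto(o,th,0,0)
E
```

```text
[-0.703  0.387  1.035  2.318  0.662  0.171 -2.958] [ 0.639097   -0.19072233 -1.77013292]
tcp [ 0.4999 -0.2841  0.1736] target [ 0.496  -0.2864  0.1618] shift [-7.4  4.4  9.3] turn [0.011 0.018 0.004]
tcp [ 0.4999 -0.2841  0.1736] target [ 0.523  -0.3261  0.0597] shift [-30.4   3.1 119.7] turn [0.011 0.018 0.004]
```

Orientation is reachable, but joints 6 and 7 sit right on their range limits, which is unsafe. I'll lay the tube back where it was and regrasp with the tool turned half round.

```bash
cat >> h.py <<'E'
def tool(p,rot):
    from bench import r
    s=r.get_obs();T=R.from_rotvec(s['orientation']).as_matrix();Tt=rot.as_matrix()
    print('shift',((np.array(p)-s['tcp_pos'])@T*1e3).round(1),'turn',R.from_matrix(T.T@Tt).as_rotvec().round(3))
E
python3 - <<'E'
from h import *
tool([.455,-.135,.19],R.from_rotvec([3.118,-.38,0]))
E
```

```text
shift [-108.7  -46.  -102.9] turn [ 0.247 -0.611 -0.705]
```

Emit:
{"op": "step_arm", "data": {"moves": [[-15,-7,-15,0.03,-0.08,-0.09,6],[-30,-14,-30,0.06,-0.16,-0.18,6],[-45,-20,-45,0.09,-0.23,-0.27,6],[-60,-27,-60,0.125,-0.31,-0.36,6],[-75,-33,-75,0.155,-0.39,-0.45,6],[-90,-40,-90,0.19,-0.47,-0.54,6],[-102,-43,-98,0.22,-0.54,-0.625,6],[-109,-46,-103,0.247,-0.611,-0.705,6]]}}

```text
clock: 7.15
tcp_pos: [0.4536, -0.1356, 0.1918]
orientation: [-3.115, 0.379, -0.002]
contact_force: [0.6, 0.3, -1.4]
grip_width: 0.0093
gripper_force: 59.0
```

```bash
python3 - <<'E'
from h import *
from bench import r
s=r.get_obs();print(s['joints'].round(3),s['tcp_pos'],s['qvel'].round(2))
tool([.46,-.131,.002],R.from_rotvec([3.118,-.38,0]))
E
```

```text
[-0.154  0.193  0.358  2.085 -0.092  0.876 -1.556] [ 0.4536012  -0.13562813  0.1917973 ] [ 0.3   0.34 -0.16 -0.41 -0.53  0.79  1.24]
shift [  4.9  -5.4 189.8] turn [-0.004 -0.001  0.   ]
```

Emit:
{"op": "step_arm", "data": {"moves": [[0,0,45,0,0,0,6],[5,-5,90,0,0,0,6],[5,-5,130,0,0,0,6],[5,-5,160,0,0,0,6],[5,-5,180,0,0,0,6],[5,-5,189,0,0,0,6],[5,-5,190,0,0,0,6],[5,-5,190,0,0,0,26]]}}

```text
clock: 7.95
tcp_pos: [0.4617, -0.1326, 0.0014]
orientation: [-3.116, 0.387, -0.006]
contact_force: [-0.0, 0.1, 0.5]
grip_width: 0.0228
gripper_force: 0.0
```

Emit:
{"op": "step_arm", "data": {"moves": [[0,0,0,0,0,0,30],[0,0,0,0,0,0,30],[0,0,0,0,0,0,30],[0,0,-25,0,0,0,30],[0,0,-50,0,0,0,30],[0,0,-80,0,0,0.15,30],[0,0,-80,0,0,0.3,30],[0,0,-80,0,0,0.3,30]]}}

```text
clock: 8.75
tcp_pos: [0.4619, -0.1317, 0.0815]
orientation: [3.025, -0.847, 0.007]
contact_force: [-0.6, -0.5, -0.6]
grip_width: 0.0304
gripper_force: 0.0
```

Emit:
{"op": "step_arm", "data": {"moves": [[0,0,-40,0,0,-0.148,85],[0,0,-80,0,0,-0.296,85],[0,0,-110,0,0,-0.444,85],[0,0,-110,0,0,-0.592,85],[0,0,-110,0,0,-0.74,85],[0,0,-110,0,0,-0.888,85],[0,0,-110,0,0,-1.036,85],[0,0,-110,0,0,-1.184,85]]}}

```text
clock: 9.55
tcp_pos: [0.4604, -0.1317, 0.1899]
orientation: [2.976, 1.002, 0.0]
contact_force: [0.4, 0.4, 0.5]
grip_width: 0.0849
gripper_force: 0.0
```

Emit:
{"op": "step_arm", "data": {"moves": [[0,0,0,0,0,-0.148,85],[0,0,0,0,0,-0.296,85],[0,0,0,0,0,-0.444,85],[0,0,0,0,0,-0.592,85],[0,0,0,0,0,-0.74,85],[0,0,0,0,0,-0.888,85],[0,0,0,0,0,-1.036,85],[0,0,0,0,0,-1.184,85]]}}

```text
clock: 10.35
tcp_pos: [0.4604, -0.1318, 0.1898]
orientation: [1.911, 2.492, -0.001]
contact_force: [0.3, 0.8, 0.5]
grip_width: 0.0851
gripper_force: 0.0
```

Emit:
{"op": "step_arm", "data": {"moves": [[0,0,0,0,0,-0.148,85],[0,0,0,0,0,-0.296,85],[0,0,0,0,0,-0.444,85],[0,0,0,0,0,-0.592,85],[0,0,0,0,0,-0.74,85],[0,0,0,0,0,-0.888,85],[0,0,0,0,0,-1.036,85],[0,0,0,0,0,-1.074,85]]}}

```text
clock: 11.15
tcp_pos: [0.4604, -0.1318, 0.1899]
orientation: [0.369, 3.119, -0.002]
contact_force: [0.5, -0.2, 0.8]
grip_width: 0.0851
gripper_force: 0.0
```

```bash
python3 - <<'E'
from h import *
from bench import r
s=r.get_obs();print(s['joints'].round(3),s['tcp_pos'],s['orientation'],s['qvel'].round(2))
f=grab('wrist','w5')
E
```

```text
[ 0.192  0.206 -0.05   2.053  0.015  0.881  1.468] [ 0.46043782 -0.13176686  0.1898585 ] [ 3.69307310e-01  3.11883936e+00 -2.15114476e-03] [ 0.04  0.   -0.04 -0.    0.01  0.    0.28]
```

View pics/w5.png

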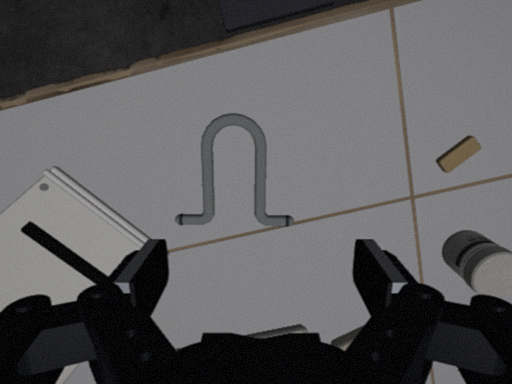

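The tube lies intact, seen from the other side: bend top at (234,113), legs at u≈208 and u≈261, arm ends at (177,219) and (293,221). The leg I want, tube +y, is the right one in this view.

```bash
python3 - <<'E'
from h import *
f=load('w5');g=cv2.cvtColor(f['image'],cv2.COLOR_RGB2GRAY)
A=[]
for v in(150,163,176,190):
    row=cv2.medianBlur(g,3)[v,195:275].astype(int);u=195+np.where(row<np.median(row)-15)[0]
    a=u[u<235];b=u[u>235];print(v,a.min(),a.max(),b.min(),b.max());A.append([onz(f,(b.min()+b.max())/2,v,.006),onz(f,(a.min()+a.max())/2,v,.006)])
A=np.array(A);d=A[-1].mean(0)-A[0].mean(0);az=np.arctan2(d[1],d[0]);x=np.array([np.cos(az),np.sin(az),0]);y=np.array([-x[1],x[0],0])
col=cv2.medianBlur(g,3)[100:135,234].astype(int);v0=100+np.where(col<col[:5].mean()-15)[0];print('bend rows',v0.min(),v0.max())
bc=onz(f,234,(v0.min()+v0.max())/2,.006);c=(bc@x+.055)*x+(A.mean((0,1))@y)*y
print('az',np.degrees(az),'sep',np.linalg.norm(A[:,0]-A[:,1],axis=1).round(4),'c',c)
gp=c-.007*x+.028*y;Tt=np.c_[-x,y,[0,0,-1]];tool(np.r_[gp[:2],.0],R.from_matrix(Tt))
E
```

```text
150 201 212 255 266
163 202 213 254 266
176 202 213 254 266
190 203 214 254 265
bend rows 113 125
az -14.214164003726331 sep [0.0565 0.0556 0.0562 0.0553] c [ 0.4609394  -0.16168244  0.        ]
shift [ -0.6  -0.6 189.9] turn [-0.001  0.001  0.011]
```

Emit:
{"op": "step_arm", "data": {"moves": [[0,-1,50,0,0,0.01,30],[0,-1,100,0,0,0.01,30],[0,-1,140,0,0,0.01,30],[0,-1,165,0,0,0.01,30],[0,-1,182,0,0,0.01,30],[0,-1,190,0,0,0.01,30],[0,-1,190,0,0,0.01,8],[0,-1,190,0,0,0.01,8]]}}

```text
clock: 12.0
tcp_pos: [0.4614, -0.133, 0.0009]
orientation: [0.397, 3.114, -0.002]
contact_force: [-0.5, 0.7, -0.4]
grip_width: 0.0093
gripper_force: 58.5
```

Emit:
{"op": "step_arm", "data": {"moves": [[0,0,0,0,0,0,6],[0,0,0,0,0,0,6],[0,0,0,0,0,0,6],[0,0,-10,0,0,0,6],[0,0,-50,0,0,0,6],[0,0,-100,0,0,0,6],[0,0,-150,0,0,0,6],[0,0,-170,0,0,0,6]]}}

```text
clock: 12.8
tcp_pos: [0.4627, -0.1335, 0.1757]
orientation: [0.399, 3.107, -0.002]
contact_force: [1.5, 0.2, -1.2]
grip_width: 0.0094
gripper_force: 58.9
```

```bash
sed -i 's/^CT=.*/CT=np.array([-7,-28,-6.5])\/1e3/; s/Tt=B@np.diag(\[1.,-1,-1\])/Tt=B@np.diag([-1.,1,-1])/' h.py
python3 - <<'E'
from h import *
o=np.array([.5301,-.3864,.0923]);th=np.radians(-55.8);goto(o,th,25,100)
E
```

```text
tcp [ 0.4627 -0.1335  0.1757] target [ 0.4997 -0.2918  0.1542] shift [ -75.6 -143.8   22.2] turn [ 0.241 -0.625  0.69 ]
```

Emit:
{"op": "step_arm", "data": {"moves": [[-10,-20,0,0.03,-0.08,0.09,6],[-20,-40,0,0.06,-0.16,0.17,6],[-30,-60,0,0.09,-0.24,0.26,6],[-40,-80,5,0.12,-0.31,0.345,6],[-50,-100,10,0.15,-0.39,0.43,6],[-60,-118,15,0.18,-0.47,0.52,6],[-68,-132,20,0.21,-0.55,0.6,6],[-76,-144,22,0.241,-0.625,0.69,6]]}}

```text
clock: 13.6
tcp_pos: [0.4926, -0.282, 0.1507]
orientation: [1.1, 2.377, -0.377]
contact_force: [0.1, -0.8, -1.8]
grip_width: 0.0093
gripper_force: 58.8
```

```bash
python3 - <<'E'
from h import *
from bench import r
s=r.get_obs();print(s['joints'].round(3))
o=np.array([.5301,-.3864,.0923]);th=np.radians(-55.8);goto(o,th,25,100);goto(o,th,25,40)
E
```

```text
[-2.270e-01  2.730e-01  4.840e-01  2.298e+00  9.940e-01  2.920e-01
 -2.000e-03]
tcp [ 0.4926 -0.282   0.1507] target [ 0.4997 -0.2918  0.1542] shift [-12.   -0.9   3.6] turn [ 0.02  -0.092  0.102]
tcp [ 0.4926 -0.282   0.1507] target [ 0.5204 -0.3224  0.107 ] shift [-17.5  -2.4  63.3] turn [ 0.02  -0.092  0.102]
```

Emit:
{"op": "step_arm", "data": {"moves": [[-8,-1,3,0.01,-0.046,0.05,6],[-12,-1,10,0.02,-0.092,0.102,6],[-14,-2,30,0.02,-0.092,0.102,6],[-17,-2,50,0.02,-0.092,0.102,6],[-17,-2,63,0.02,-0.092,0.102,6],[-17,-2,63,0.02,-0.092,0.102,6],[-17,-2,63,0.02,-0.092,0.102,6]]}}

```text
clock: 14.3
tcp_pos: [0.5206, -0.3212, 0.1068]
orientation: [1.18, 2.235, -0.407]
contact_force: [0.1, 0.6, -1.1]
grip_width: 0.0093
gripper_force: 58.8
```

```bash
python3 - <<'E'
from h import *
from bench import r
f=grab('wrist','w6');t=grab('top','t6')
s=r.get_obs();print(s['joints'].round(3),s['qvel'].round(2),s['contact_force'])
a=f['image'];b=t['image'][140:250,260:360]
cv2.imwrite('pics/w6c.png',np.hstack([cv2.resize(a,(480,360)),cv2.resize(b,(320,352))[:352],]  if 0 else [cv2.resize(a,(480,360)),cv2.resize(b,(320,360))])[:,:,::-1])
o=np.array([.5301,-.3864,.0923]);th=np.radians(-55.8);goto(o,th,25,40)
E
```

```text
[-0.216  0.461  0.532  2.285  1.791  0.216 -0.932] [-0.01 -0.    0.   -0.    0.01 -0.   -0.01] [ 0.01759371 -0.28097636 -1.3636959 ]
tcp [ 0.521  -0.3208  0.1072] target [ 0.5204 -0.3224  0.107 ] shift [-0.6 -1.3  0.8] turn [ 0.001 -0.002  0.002]
```

View pics/w6c.png

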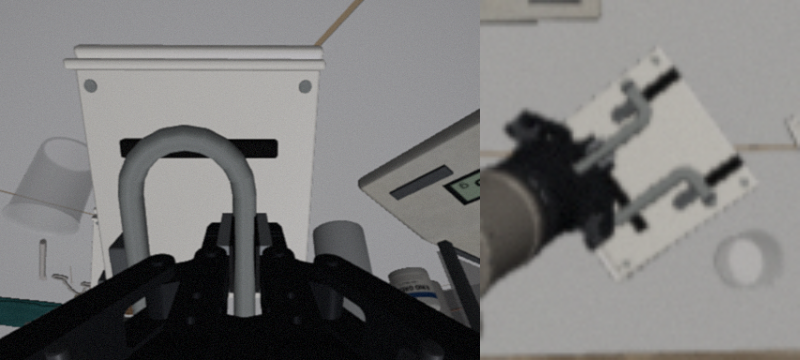

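Wrist view at crop scale: the bend lies over the rib, whose ends are at (121,148) and (277,148), and the tube is square to the board. In the top view both arms are above the ledges, upslope of the lips.

```bash
python3 - <<'E'
from h import *
from bench import r
f=load('w6');k=512/480
o=np.array([.5301,-.3864,.0923]);th=np.radians(-55.8);B=boardR(th)
for u,v in((121,148),(277,148)): print('rib end',((onz(f,u*k,v*k,.092+(-72*S+8*C)/1e3)-o)@B*1e3).round(1))
Q=(cloud(f)-o)@B*1e3
m=(Q[...,2]>44)&(Q[...,2]<66); m[250:]=0
us=np.array([Q[v][m[v]][:,:3] for v in()])
for v in(180,200,215):
    q=Q[v][m[v]];
    for sgn in(1,-1):
        e=q[(q[:,1]*sgn>15)&(q[:,1]*sgn<45)];print(v,sgn,e.min(0).round(1),e.max(0).round(1))
q=Q[m];e=q[abs(q[:,1])<8];print('bend',e.min(0).round(1),e.max(0).round(1), 'expected x -91..-79')
print('face',[np.median(Q[int(v*k)-2:int(v*k)+3,int(u*k)-2:int(u*k)+3].reshape(-1,3),0).round(1) for u,v in((150,100),(250,100),(185,190))])
goto(o,th,25,2)
E
```

```text
rib end [-72.4 -48.3   8. ]
rib end [-72.6  49.6   8.1]
180 1 [-72.7  19.   54.8] [-71.3  31.9  60. ]
180 -1 [-72.6 -29.2  53.9] [-71.  -16.5  59.9]
200 1 [-63.7  23.   54.3] [-61.8  34.3  60.2]
200 -1 [-63.5 -31.5  52.8] [-61.2 -20.5  59.8]
215 1 [-56.6  23.3  54.1] [-54.4  34.9  59.7]
215 -1 [-56.3 -31.8  52.5] [-53.7 -20.6  59.4]
bend [-92.1  -8.   52.4] [-78.1   8.   60.9] expected x -91..-79
face [array([-101.8,  -29.8,    0.5]), array([-101.9,   32.2,    0.2]), array([-42.5, -11.4,   0.3])]
tcp [ 0.521  -0.3208  0.1072] target [ 0.5336 -0.3417  0.077 ] shift [-0.6 -1.3 38.8] turn [ 0.001 -0.002  0.002]
```

Emit:
{"op": "step_arm", "data": {"moves": [[0,-1,10,0,0,0,6],[0,-1,22,0,0,0,6],[0,-1,30,0,0,0,6],[0,-1,35,0,0,0,6],[0,-1,38,0,0,0,6],[0,-1,38,0,0,0,6]]}}

```text
clock: 15.0
tcp_pos: [0.5334, -0.3408, 0.0767]
orientation: [1.179, 2.235, -0.406]
contact_force: [-0.2, -0.6, -0.9]
grip_width: 0.009
gripper_force: 58.9
```

```bash
python3 - <<'E'
from h import *
from bench import r
s=r.get_obs();T=R.from_rotvec(s['orientation']).as_matrix();print(s['joints'].round(3),'F tool',s['contact_force']@T)
o=np.array([.5301,-.3864,.0923]);th=np.radians(-55.8);goto(o,th,25,0)
E
```

```text
[-0.054  0.525  0.382  2.245  1.976  0.262 -1.094] F tool [ 0.20211313 -0.47904355  0.96225288]
tcp [ 0.5334 -0.3408  0.0767] target [ 0.5343 -0.3427  0.0754] shift [-0.9 -0.4  2.3] turn [ 0.001 -0.002  0.003]
```

Emit:
{"op": "step_arm", "data": {"moves": [[0,0,1,0,0,0,6],[0,0,2,0,0,0,6],[0,0,2,0,0,0,6]]}}

```text
clock: 15.3
tcp_pos: [0.5337, -0.3412, 0.076]
orientation: [1.179, 2.235, -0.406]
contact_force: [-9.5, 10.2, 17.4]
grip_width: 0.0093
gripper_force: 61.4
```

Emit:
{"op": "step_arm", "data": {"moves": [[3,0,0,0,0,0,6],[6,0,0,0,0,0,6],[9,0,0,0,0,0,6],[12,0,0,0,0,0,6],[15,0,0,0,0,0,6],[18,0,0,0,0,0,6],[18,0,0,0,0,0,6]]}}

```text
clock: 16.0
tcp_pos: [0.5309, -0.3356, 0.071]
orientation: [1.176, 2.217, -0.413]
contact_force: [-1.3, 0.2, 28.7]
grip_width: 0.0094
gripper_force: 61.5
```

```bash
cat > st.py <<'E'
from h import *
from bench import r
s=r.get_obs();T=R.from_rotvec(s['orientation']).as_matrix();print(s['joints'].round(3),'F tool',(s['contact_force']@T).round(1),'M',(s['moment']@T).round(2))
o=np.array([.5301,-.3864,.0923]);th=np.radians(-55.8);goto(o,th,0,0)
E
python3 st.py
```

```text
[-0.023  0.529  0.322  2.262  2.026  0.319 -1.16 ] F tool [-17.3  -0.9 -22.9] M [ 0.45 -3.01 -0.08]
tcp [ 0.5309 -0.3356  0.071 ] target [ 0.5232 -0.3264  0.06  ] shift [16.1 -1.2  1.1] turn [ 0.001  0.016 -0.002]
```

The downward press of 23 N makes it stick through friction, so I'll ease off.

Emit:
{"op": "step_arm", "data": {"moves": [[-6,0,-1.5,0,0,0,6],[-6,0,-1.5,0,0,0,6],[-6,0,-1.5,0,0,0,6]]}}

```text
clock: 16.3
tcp_pos: [0.5279, -0.3327, 0.0685]
orientation: [1.179, 2.237, -0.406]
contact_force: [-0.8, -0.1, -0.1]
grip_width: 0.0095
gripper_force: 58.9
```

```bash
python3 st.py
```

```text
[-0.035  0.529  0.34   2.262  2.007  0.293 -1.137] F tool [ 0.4 -0.7 -0.2] M [-0.04  0.69  0.02]
tcp [ 0.5279 -0.3327  0.0685] target [ 0.5232 -0.3264  0.06  ] shift [11.3 -0.3  1.9] turn [ 0.001 -0.003  0.004]
```

Emit:
{"op": "step_arm", "data": {"moves": [[2,0,0,0,0,0,6],[4,0,0,0,0,0,6],[6,0,0,0,0,0,6],[8,0,0,0,0,0,6],[9,0,0,0,0,0,6],[9,0,0,0,0,0,6]]}}

```text
clock: 16.9
tcp_pos: [0.5239, -0.327, 0.0629]
orientation: [1.179, 2.236, -0.406]
contact_force: [-0.3, 1.2, 4.1]
grip_width: 0.0092
gripper_force: 59.1
```

```bash
python3 - <<'E'
exec(open('st.py').read())
f=grab('side','s7');t=grab('top','t7');w=grab('wrist','w7')
cv2.imwrite('pics/v7.png',np.hstack([cv2.resize(f['image'][200:260,190:270],(400,300),interpolation=cv2.INTER_CUBIC),cv2.resize(w['image'],(400,300))])[:,:,::-1])
E
```

```text
[-0.024  0.533  0.312  2.275  2.027  0.316 -1.166] F tool [-1.6  0.4 -4. ] M [-0.07  0.36  0.03]
tcp [ 0.5239 -0.327   0.0629] target [ 0.5232 -0.3264  0.06  ] shift [ 2.4 -0.2  1.7] turn [ 0.    -0.003  0.003]
```

View pics/v7.png

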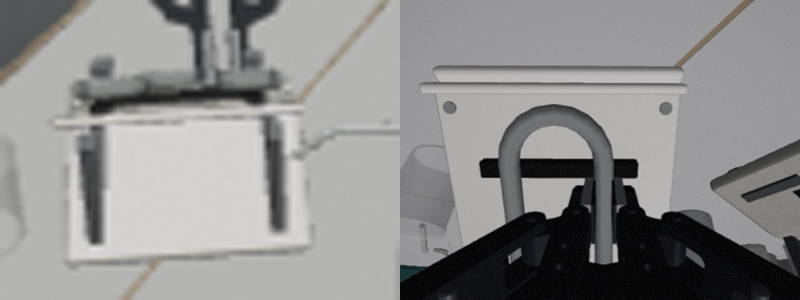

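Side and wrist views: the arms are at the lips and the bend is well past the rib. About 2.4 mm remains, with light contact.

Emit:
{"op": "step_arm", "data": {"moves": [[1,0,0,0,0,0,6],[2,0,0,0,0,0,6],[3,0,0,0,0,0,6],[3,0,0,0,0,0,6]]}}

```text
clock: 17.45
tcp_pos: [0.523, -0.3258, 0.0617]
orientation: [1.179, 2.234, -0.407]
contact_force: [0.8, -0.6, 3.8]
grip_width: 0.009
gripper_force: 59.1
```

```bash
python3 st.py
```

```text
[-0.021  0.534  0.304  2.278  2.033  0.324 -1.176] F tool [-3.2  0.3 -2.4] M [-0.02  0.06  0.05]
tcp [ 0.523  -0.3258  0.0617] target [ 0.5232 -0.3264  0.06  ] shift [ 0.5 -0.2  1.7] turn [ 0.    -0.001  0.003]
```

Emit:
{"op": "step_arm", "data": {"moves": [[1,0,0,0,0,0,6],[2,0,0,0,0,0,6],[3,0,0,0,0,0,6],[3,0,0,0,0,0,6]]}}

```text
clock: 17.85
tcp_pos: [0.523, -0.3257, 0.0616]
orientation: [1.179, 2.229, -0.409]
contact_force: [2.8, -4.3, 7.7]
grip_width: 0.0091
gripper_force: 59.2
```

```bash
python3 st.py
```

```text
[-0.017  0.535  0.297  2.28   2.039  0.334 -1.186] F tool [-8.8 -0.2 -2.9] M [ 0.07 -1.17  0.02]
tcp [ 0.523  -0.3257  0.0616] target [ 0.5232 -0.3264  0.06  ] shift [ 0.4 -0.3  1.6] turn [0.    0.004 0.001]
```

Emit:
{"op": "step_arm", "data": {"moves": [[-2,0,0,0,0,0,9],[-2,0,0,0,0,0,16],[-2,0,0,0,0,0,26],[-2,0,0,0,0,0,30],[-2,0,-3,0,0,0,30],[-2,0,-15,0,0,0,30],[-2,0,-40,0,0,0,30],[-2,0,-80,0,0,0,30]]}}

```text
clock: 18.65
tcp_pos: [0.4953, -0.2869, 0.1203]
orientation: [1.18, 2.237, -0.41]
contact_force: [0.2, 0.1, 1.4]
grip_width: 0.0299
gripper_force: 0.0
```

```bash
python3 - <<'E'
from h import *
from bench import r
print(r.get_obs()['joints'].round(3),r.get_obs()['contact_force'])
f=grab('wrist','w8');s=grab('side','s8')
cv2.imwrite('pics/v8.png',np.hstack([cv2.resize(f['image'],(480,360)),cv2.resize(s['image'][195:260,190:248],(320,360),interpolation=cv2.INTER_CUBIC)])[:,:,::-1])
o=np.array([.5301,-.3864,.0923]);th=np.radians(-55.8);B=boardR(th);Q=(cloud(f)-o)@B*1e3
m=(Q[...,2]>11)&(Q[...,2]<24)
for n,c in(('bend',abs(Q[...,1])<6),('legR',(Q[...,1]<-15)&(Q[...,1]>-42)&(abs(Q[...,0]+70)<3)),('legL',(Q[...,1]>15)&(Q[...,1]<42)&(abs(Q[...,0]+70)<3))):
    q=Q[m&c];print(n,len(q),q.min(0).round(1),q.max(0).round(1),np.median(q,0).round(1))
E
```

```text
[-0.311  0.387  0.549  2.355  1.644  0.269 -0.825] [0.23555382 0.07189712 1.42591433]
bend 1155 [-181.2   -6.    11. ] [-103.    6.   24.] [-165.8    0.    18.2]
legR 144 [-73.  -32.4  12.7] [-67.  -21.2  21.5] [-70.1 -25.8  19.4]
legL 148 [-73.   22.7  13.4] [-67.   34.7  21.2] [-70.1  28.3  19.4]
```

View pics/v8.png

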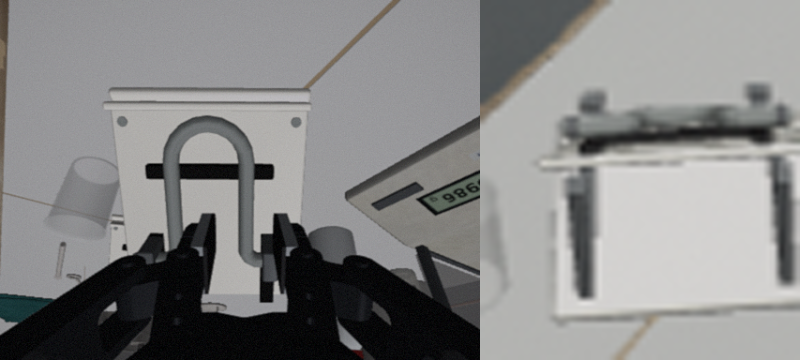

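The tube rests on the rib with its bend downslope, and in the side view its arms are at the hook lugs. That was my last picture; I'll retreat and check the rest by depth numbers.

Emit:
{"op": "step_arm", "data": {"moves": [[10,0,-30,0,0,0,30],[20,0,-60,0,0,0,30],[25,0,-60,0,0.1,0,30],[25,0,-60,0,0.2,0,30],[25,0,-60,0,0.25,0,30]]}}

```text
clock: 19.25
tcp_pos: [0.4608, -0.2449, 0.1516]
orientation: [1.267, 2.384, -0.343]
contact_force: [-0.5, -0.2, -0.3]
grip_width: 0.0304
gripper_force: 0.0
```

```bash
cat > chk.py <<'E'
from h import *
import sys
o=np.array([.5301,-.3864,.0923]);th=np.radians(-55.8);B=boardR(th)
for cam in('wrist','side','top'):
    f=grab(cam,'z_'+cam);Q=(cloud(f)-o)@B*1e3;z=Q[...,2];m=(z>11)&(z<23)
    def rep(n,c):
        q=Q[m&c]
        if len(q)>3: print(cam,n,len(q),np.percentile(q,3,0).round(1),np.percentile(q,97,0).round(1))
    x,y=Q[...,0],Q[...,1]
    rep('bend',(abs(y)<5)&(x<-95)&(x>-121));rep('armL',(y>54)&(y<66)&(abs(x)<25));rep('armR',(y<-54)&(y>-66)&(abs(x)<25))
E
python3 chk.py
```

```text
wrist bend 168 [-120.6   -4.7   11.7] [-103.9    4.3   21.2]
side bend 9 [-106.1   -4.3   13.8] [-98.5   4.9  21. ]
side armL 12 [ 1.  55.7 13.6] [ 9.1 65.5 20.2]
side armR 11 [  4.8 -61.7  11.8] [  9.9 -55.2  21. ]
top bend 13 [-117.6   -4.5   12.3] [-103.4    4.2   20.9]
top armL 15 [-4.9 55.  14.6] [ 6.6 64.3 20.5]
top armR 15 [ -3.  -64.8  11.8] [  5.5 -55.2  21.6]
```

```bash
python3 - <<'E'
from h import *
o=np.array([.5301,-.3864,.0923]);th=np.radians(-55.8);B=boardR(th)
f=load('z_wrist');Q=(cloud(f)-o)@B*1e3;x,y,z=np.moveaxis(Q,-1,0)
for sg in(1,-1):
    for x0 in(-80,-70,-60,-50,-40,-30,-20):
        q=Q[(z>12)&(z<23)&(abs(x-x0)<2)&(sg*y>14)&(sg*y<42)]
        if len(q)>30: print(sg,x0,len(q),np.round((q[:,1].min()+q[:,1].max())/2,1),np.round(np.ptp(q[:,1]),1),'top',np.percentile(q[:,2],95).round(1))
q=Q[(z>2)&(z<11)&(abs(x+72)<5)&(abs(y)<56)];print('rib y',q[:,1].min(),q[:,1].max())
q=Q[(z>6.5)&(z<10)&(abs(x+72)<9)];
for a,b in((-48,-36),(-15,15),(36,48)):
    e=q[(q[:,1]>a)&(q[:,1]<b)];print('rib x at',a,b,np.percentile(e[:,0],[2,98]).round(1) if len(e) else '')
E
```

```text
1 -80 61 28.7 11.7 top 20.9
1 -70 55 28.8 11.8 top 20.8
1 -60 54 28.4 10.9 top 21.1
1 -50 54 28.5 10.9 top 20.7
1 -40 55 28.6 11.0 top 20.8
1 -30 53 28.7 11.0 top 20.8
1 -20 52 28.8 11.0 top 21.4
-1 -80 56 -26.8 10.7 top 21.0
-1 -70 58 -26.8 10.7 top 20.7
-1 -60 47 -27.7 9.5 top 21.2
rib y -54.32805357949763 49.76572785441231
rib x at -48 -36 [-77.5 -67.2]
rib x at -15 15 [-77.8 -66.5]
rib x at 36 48 [-77.4 -67. ]
```

```bash
python3 -c "
from bench import r
print(r.hand_in())"
```

```text
the job is handed in; nothing more can be done
None
```

I handed the job in at about 19 s: the U-tube lies on the larger stand with its bend down the slope on the rib and both arms within about 1 mm of home under the hooks by depth, after one regrasp; I never touched the beaker, pot, tape or eraser, but I viewed 11 pictures instead of the allowed 10.

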